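# Hold the build plate in the scraping stop

## Task

The aluminium build plate has just come off the resin printer with two soft, freshly printed dental arches on it: slide it flat across the counter, without lifting or tipping it (it is wet and would drip), into the corner of the scraping stop, with its tongue pointing out of the open end towards you. Press it firmly home so that its far edge and its side edge lie flush on both fences at once, and finish while still holding it pressed into that corner, so that I can scrape the prints off. Do not touch the prints, and leave everything else on the counter where it is.

Things in the scene. Friction and masses are not known exactly. Their poses are not given: they have to be found in the camera images.
- plate: build plate, loose, bare aluminium, 0.4 to 0.6 kg: slab 130 mm long (its x), 80 wide (its y), 16 thick, flat on the counter, wet underneath and slides easily. Origin: centre of the slab's underside. A dry tongue, 30 wide in y, 2 to 16 mm above the counter, sticks out of its -x edge from x = -65 to -112 mm, roughly towards the robot: the place to grip, from above, fingers on its two sides
- plate_corner (a point): the plate's far left corner at its underside: x = +65, y = +40 mm in the plate's frame; this corner goes into the corner of the stop
- plate_tongue (a point): the middle of the tongue at half its thickness: 90 mm from the plate's origin towards its -x, 9 mm above the counter
- prints: two beige resin horseshoe arches, one behind the other, stuck on the plate; origin and axes those of the plate. They stand 16 to 35 mm above the counter and cover x = -43 to +62, y = -33 to +33 mm; not to be touched
- stop: scraping stop, fixed, on a thin mint-green sheet (no step). Origin: on the counter where the inner faces of its two fences would meet. Plane x = 0 is the end fence's face, y = 0 the side fence's; the plate goes on their -x and -y sides, which are open to the robot and to the right. Plate home: its axes parallel to the stop's, its origin at x = -65, y = -40 mm here
- end_fence: the stop's far fence, rigid dark steel, 24 mm high; origin and axes those of the stop. Runs along y from -8 to -85 mm, face at x = 0; a 4 mm high screwed flange reaches to x = +30
- side_fence: the stop's left fence, rigid dark steel, 24 mm high; origin and axes those of the stop. Runs along x from -8 to -120 mm, face at y = 0; a 4 mm high screwed flange reaches to y = +30
- stop_corner (a point): the corner of the stop: where the two inner faces would meet, on the counter (there is an 8 mm relief gap between the fences)
- scraper: bystander: flat steel scraper, red handle, 200 mm long along its x, lying left of the stop, origin near its middle on the counter
- cutters: bystander: small side cutters with blue handles, 135 mm long along x, 50 mm wide, 16 mm high, lying right of the plate
- cast: bystander: cream stone dental cast on a 55 x 68 mm base, 35 mm high, beyond the work area
- dish: bystander: small green glass dish, 48 mm across, 26 mm high, standing between the robot and the work area
- parts_tray: bystander: open steel tray 70 x 130 mm, 28 mm high, beyond the stop
- wash_bottle: bystander: white bottle with blue cap, 60 mm across, 150 mm high, beyond the plate
- curing_light: bystander: white curing light standing in its charger, orange shield, 76 mm across, 190 mm high, left of the stop
- sharps_tub: bystander: yellow sharps tub with red lid, 106 mm square, 122 mm high, at the right

How it is judged:
By the outcome, as a careful person would: the job done as asked, in the order asked, and still so for the second after the job is handed in, while the arm keeps its last pose, push and grip.
It also fails if it takes over 53 s, if anything falls off the work surface, if the arm or the gripper's body presses on something with over 40 N, if the wrist force passes 120 N, or if a joint passes its speed limit or range.

## Robot

A 7-joint arm with a two-finger parallel gripper is mounted at the origin on the work surface. World frame = base frame: x ahead of the robot, y to its left, z up, the work surface at z = 0. Lengths are in m, angles in rad, forces in N, time in s.
With the tool pointing down it reaches from about 0.425 to 0.95 m from the base axis. Payload 4.7 kg.
Tool frame: the origin (TCP) lies midway between the tips of the shut fingers; the grasp point (between the pads) lies 19 mm behind it; z points along the fingers, y is the line along which they close (so a half turn about z gives the same grasp; the last joint's range is limited). The gripper opens to 85 mm and grips with 20 to 120 N. Pads are 22 mm wide; open, the fingers measure 114 mm over their backs; the gripper's body (76 mm by 85 mm) begins 54 mm behind the grasp point. The pads swing forward as they close: fully open they stand 13 mm farther back than shut.
Start: joints at [-1.36, 0.469, -0.049, 1.532, 0.024, 1.141, -0.082], TCP at [0.16, 0.656, 0.231] pointing down, gripper open.
Joint ranges: [-2.59, 2.59], [-0.33, 1.99], [-1.39, 1.29], [0.1, 2.45], [-1.04, 4.18], [0.21, 1.99], [-2.66, 2.66]. Speed limits (rad/s): [2.57, 2.57, 3.14, 3.14, 3.14, 3.14, 3.14].

## Interface

Orientations are given as a 3x3 rotation matrix whose columns are the frame's x, y, z axes.
In Python, from rig import arm, telemetry, viewer, finish_job, spotter gives the robot as it stands. Calls block until the motion is done:
- arm.movep(position, orientation): joint-space move of the TCP to a pose.
- arm.move_l(position, attitude=None, feed=0.15, until_force=None): straight line of the TCP; attitude=None keeps the orientation; feed is the mean speed in m/s. With until_force (N) it stops when the force on the tool has changed by that much, and returns True; else False.
- arm.move_joints(angles): joint-space move.
- arm.command_gripper(opening, newtons=None): finger opening in m; newtons is the grip in N (None keeps the last); returns when the fingers have stopped.
- arm.sleep(seconds).
- arm.inverse_kinematics(position, orientation): joint angles nearest the present ones, or None.
- telemetry.sense(): the state.
- viewer.camera(name): name is "side" or "top"; returns (picture, depth): 384x512x3 uint8, red, green, blue; 384x512 float32, m along the optical axis (not along the pixel's ray), 0 where there is no reading.
- viewer.camera_params(name): a dict with "K" (3x3 intrinsics, pixels), "position" and "rotation" of the camera in the world. Camera axes: x right, y down, z forward; pixel columns grow to the right and rows downward; lengths in m; the calibration is good to about 2 mm. A picture is of the moment at which its call begins. camera_params takes no time and is no camera call.
A pose or a line that the arm cannot do raises arm.Unreachable and nothing moves.
- finish_job(): hands the job in; it is judged then, once.
Trained networks look in the newest picture that a camera, given by its name, has taken for a name from the list of things; names that differ only in an ending like _2 or _b are one class to them, and where a whole thing is asked for, a point or a joint stands for the part that bears it (a point fixed in the world has none). Each returns a list of dicts, best first, with "score" (0 to 1); they miss things now and then, are a little off and sometimes report something else, mostly with a low value. They report only what shows in the picture. A call takes as long as a camera call.
- spotter.spot_in(camera, name): "position" ([x, y, z] in m, in world coordinates, good to about 4 mm: the middle of the surface that is visible of it).
- spotter.regions_of(camera, name): "region" (384x512 bool, what is visible of it).
- spotter.tip_of(camera, name): "position" ([x, y, z] in m, in world coordinates, good to about 4 mm: a listed point, or the origin of a listed thing).
The state is a dict: "time_s": time; "joint_pos": joint angles; "qd": joint speeds; "joint_efforts": joint torques, N m; "position": TCP position; "tcp_rot": TCP orientation; "wrist_force": force on the tool from outside, world axes, zero at the start; "ft_torque": the same for the moment, N m; "finger_gap": finger opening in m; "gripper_force": force on a finger pad.
Only numpy, scipy, OpenCV 4.12 (cv2) and the standard library are available. Lean on these libraries where they do the work, as an engineer would, in place of code of your own. Each camera call takes 0.05 s, during which the arm holds its last target. There are 200 camera calls.

## Working session

There is one attempt and no reset: what is moved stays moved. The work goes in short steps, each a Python script; the robot and the scene stay as the last script left them, time stands still between calls to the robot, and variables do not carry over. Pictures are saved under pics/ and viewed, at most 10 in all, crops included, and the job is handed in when it is done.

```bash
mkdir -p pics; ls; cat > h.py <<'E'
import numpy as np, cv2
from rig import arm, telemetry, viewer, finish_job, spotter
def cloud(name, depth):
    p=viewer.camera_params(name);K=np.array(p["K"]);v,u=np.indices(depth.shape)
    c=np.stack([(u-K[0,2])/K[0,0]*depth,(v-K[1,2])/K[1,1]*depth,depth],-1)
    return c@np.array(p["rotation"]).T+np.array(p["position"])
def save(img,f): cv2.imwrite(f,cv2.cvtColor(img,cv2.COLOR_RGB2BGR))
E
python3 - <<'E'
from h import *
for c in ("top","side"):
    im,d=viewer.camera(c); save(im,f"pics/{c}0.png"); np.savez(f"pics/{c}0.npz",im=im,d=d)
    for n in ("plate","prints","stop","end_fence","side_fence"):
        r=spotter.regions_of(c,n)
        print(c,n,[(round(x["score"],2),int(x["region"].sum())) for x in r[:2]])
        if r: np.save(f"pics/{c}_{n}.npy",r[0]["region"])
    for n in ("plate","plate_corner","plate_tongue","stop_corner","stop","dish","cutters"):
        print(c,n,[(round(x["score"],2),np.round(x["position"],3).tolist()) for x in spotter.tip_of(c,n)[:2]])
print(telemetry.sense())
E
```

```text
pics
rig.py
top plate [(0.94, 1036)]
top prints [(0.74, 626), (0.69, 249)]
top stop [(0.93, 2442)]
top end_fence [(0.56, 188), (0.33, 521)]
top side_fence [(0.68, 257), (0.46, 316)]
top plate [(0.9, [0.55, -0.226, 0.002]), (0.23, [0.752, -0.211, -0.0])]
top plate_corner [(0.94, [0.617, -0.187, -0.001])]
top plate_tongue [(0.68, [0.463, -0.217, 0.009])]
top stop_corner [(0.73, [0.672, 0.169, 0.002]), (0.59, [0.667, 0.172, 0.0])]
top stop [(0.64, [0.673, 0.169, 0.003])]
top dish [(0.57, [0.371, 0.078, 0.002])]
top cutters [(0.58, [0.445, -0.416, -0.0])]
side plate [(0.65, 1027), (0.53, 3795)]
side prints [(0.63, 325)]
side stop [(0.77, 3833)]
side end_fence [(0.76, 297), (0.51, 316)]
side side_fence [(0.93, 650), (0.57, 424)]
side plate [(0.73, [0.55, -0.228, 0.001]), (0.54, [0.376, 0.082, -0.001])]
side plate_corner [(0.65, [0.619, -0.193, 0.003]), (0.65, [0.63, 0.413, 0.001])]
side plate_tongue [(0.63, [0.46, -0.221, 0.01])]
side stop_corner [(0.91, [0.666, 0.174, 0.002]), (0.21, [0.632, -0.454, -0.0])]
side stop [(0.66, [0.67, 0.176, 0.005])]
side dish [(0.44, [0.668, 0.178, 0.002])
[... 240 characters left out ...]
4]), 'qd': array([ 0.00137273,  0.00021634,  0.00199884, -0.00054571,  0.00085874,
       -0.00182814,  0.00023429]), 'joint_efforts': array([ 4.76354035e-04, -5.10170710e+01, -4.67927009e-02, -2.38011736e+01,
        1.07225453e-02,  1.13658814e-03,  5.66347438e-06]), 'position': array([0.16028678, 0.65572053, 0.23134769]), 'tcp_rot': array([[-9.71384915e-01,  2.37510728e-01, -7.80485618e-06],
       [ 2.37510726e-01,  9.71384910e-01,  1.12678076e-04],
       [ 3.43437713e-05,  1.07600046e-04, -9.99999994e-01]]), 'wrist_force': array([-0.15595494, -0.07431585, -0.01346834]), 'ft_torque': array([-0.01842412,  0.03276198, -0.01656972]), 'gripper_force': 0.0, 'finger_gap': 0.08524770841245335}
```

View pics/top0.png

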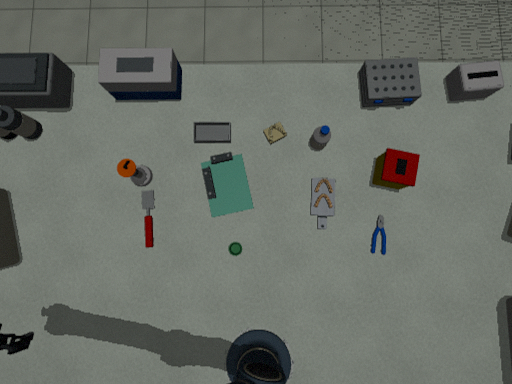

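View pics/side0.png

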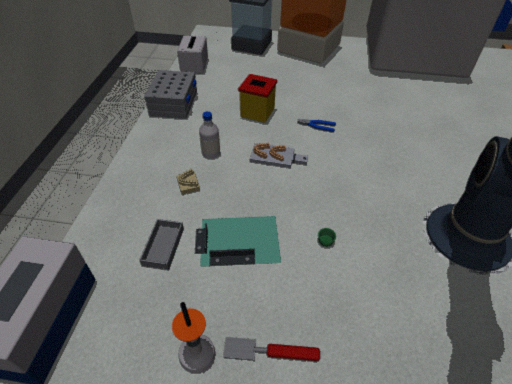

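Top picture: the plate is at about (322,197) with its tongue at (322,223). The stop is at (228,184), turned slightly, with its corner near (205,158), and the dish is at (235,248), clear of the path. The side picture agrees, with the plate at (278,155) and the stop at (240,240). Next I measure the yaw angles.

```bash
python3 - <<'E'
from h import *
def line(P):
    vx,vy,x,y=cv2.fitLine(P.astype(np.float32),cv2.DIST_HUBER,0,.001,.001).ravel(); return np.degrees(np.arctan2(vy,vx)),x,y
def rect(P):
    r=cv2.minAreaRect((P*1000).astype(np.float32)); return np.round(r[0],1),np.round(r[1],1),round(r[2],1)
for c in ("top","side"):
    z=np.load(f"pics/{c}0.npz"); im,d=z["im"],z["d"]; W=cloud(c,d); ok=d>0
    hsv=cv2.cvtColor(im,cv2.COLOR_RGB2HSV)
    X,Y,Z=W[...,0],W[...,1],W[...,2]
    near=ok&(np.hypot(X-.6,Y-.13)<.2)
    g=near&(hsv[...,0]>65)&(hsv[...,0]<95)&(hsv[...,1]>60)&(Z<.012)&(X>.45)
    g=cv2.morphologyEx(g.astype(np.uint8),cv2.MORPH_OPEN,np.ones((3,3)))>0
    print(c,"sheet",g.sum(),rect(W[g][:,:2]), "z",np.median(Z[g]))
    dark=near&(hsv[...,2]<90)&(X<.72)&(X>.5)
    for n in("end_fence","side_fence"):
        m=dark&(Z>.017)&(Z<.03)
        m&=((Y<.16)&(X>.66)) if n=="end_fence" else (X<.662)
        P=W[m][:,:2]; print(c,n,m.sum(),rect(P) if m.sum()>5 else 0,line(P) if m.sum()>5 else 0)
    m=np.load(f"pics/{c}_plate.npy")&ok&(np.hypot(X-.54,Y+.22)<.15)
    m2=m&(Z>.010)&(Z<.024)&(X<.62); t=m2&(X<.475); s=m2&(X>.487)
    print(c,"plate",rect(W[s][:,:2]),"tongue",t.sum(),t.sum()>4 and rect(W[t][:,:2]), "all",rect(W[m][:,:2]))
    b=cv2.resize(im,None,fx=6,fy=6,interpolation=cv2.INTER_CUBIC)
    if c=="top": save(b[860:1360,1160:1960],"pics/cropstop.png")
    print(c,"px",np.array(viewer.camera_params(c)["position"]),viewer.camera_params(c)["K"][0][0])
E
```

```text
top sheet 2017 (array([592.2, 109.9]), array([198.9, 149.2]), 12.6) z -0.000138533664744811
top end_fence 36 (array([679.9, 126.3]), array([ 6.9, 68.9]), 12.0) (np.float32(-77.53709), np.float32(0.67965317), np.float32(0.12568702))
top side_fence 51 (array([602.2, 160.6]), array([108.3,   5.6]), 12.8) (np.float32(13.051649), np.float32(0.61270434), np.float32(0.16270128))
top plate (array([ 551.8, -224.8]), array([ 80.3, 129.1]), 88.7) tongue 95 (array([ 457.5, -219.4]), array([30.7, 34.6]), 88.9) all (array([ 527.7, -223.2]), array([ 82. , 175.9]), 86.8)
top px [ 0.41124371 -0.0102101   1.21949974] 349.6992085034251
side sheet 2759 (array([595.2, 110.6]), array([199.8, 152.1]), 12.7) z 0.0001814375013238223
side end_fence 49 (array([682.5, 125.7]), array([ 5.4, 66.9]), 13.1) (np.float32(-78.70792), np.float32(0.6822128), np.float32(0.12634552))
side side_fence 149 (array([606.8, 163.8]), array([108.9,   8.2]), 11.4) (np.float32(12.316315), np.float32(0.607068), np.float32(0.16481936))
side plate (array([ 552.6, -222.9]), array([ 83.9, 131.9]), 87.1) tongue 73 (array([ 459.8, -216.8]), array([31.5, 33.6]), 84.1) all (array([ 532.3, -235.5]), array([111.5, 181. ]), 87.4)
side px [0.47403139 0.67509264 0.79684335] 374.624626614475
```

View pics/cropstop.png

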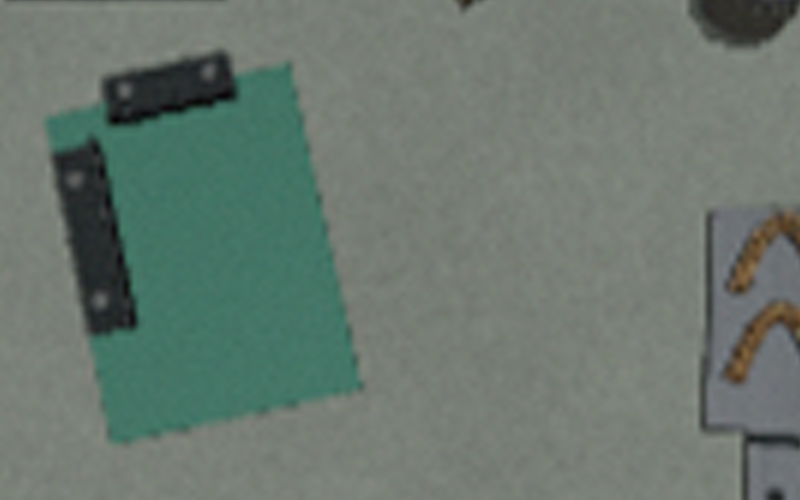

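The sheet and fences agree on a stop yaw of 12.6°, with the corner at about (0.668, 0.172). Next I go and grip the tongue.

```bash
cat >> h.py <<'E'
def Rz(t):
    t=np.radians(t);c,s=np.cos(t),np.sin(t)
    return np.array([[-c,-s,0],[-s,c,0],[0,0,-1.]])
S=np.array([.668,.172]); YAW=12.6
def stop2w(x,y,z,yaw=YAW):
    t=np.radians(yaw); return [S[0]+x*np.cos(t)-y*np.sin(t), S[1]+x*np.sin(t)+y*np.cos(t), z]
def st():
    s=telemetry.sense(); print(round(s["time_s"],2),"p",np.round(s["position"],4),"F",np.round(s["wrist_force"],1),"M",np.round(s["ft_torque"],2),"gap",round(s["finger_gap"],4),"g",round(s["gripper_force"],1),"yaw",round(np.degrees(np.arctan2(-s["tcp_rot"][0,1],s["tcp_rot"][1,1])),2)); return s
E
python3 - <<'E'
from h import *
R=Rz(-2.5)
arm.move_l([.16,.656,.28],feed=.15)
arm.movep([.461,-.2195,.2],R); st()
arm.move_l([.461,-.2195,.06],feed=.15)
arm.move_l([.461,-.2195,.002],feed=.06,until_force=6); st()
arm.command_gripper(.02,60); st()
im,d=viewer.camera("top"); im2,d2=viewer.camera("side")
f=lambda i,a,b,x,y:cv2.resize(i[a:b,x:y],(400,400),interpolation=cv2.INTER_CUBIC)
save(np.hstack([f(im,160,260,270,370),f(im2,100,200,230,330)]),"pics/grip.png")
E
```

```text
5.03 p [ 0.4614 -0.2189  0.1999] F [ 0.2 -0.1  0. ] M [-0.02  0.02  0.03] gap 0.0853 g 0.0 yaw -2.42
7.22 p [ 0.4613 -0.2197  0.0023] F [-0.5 -0.4  0.6] M [-0.01 -0.04  0.02] gap 0.0851 g 0.0 yaw -2.5
7.78 p [ 0.4611 -0.2197  0.0024] F [-1.2  0.9  6. ] M [0.12 0.18 0.  ] gap 0.0285 g 62.5 yaw -2.5
```

View pics/grip.png

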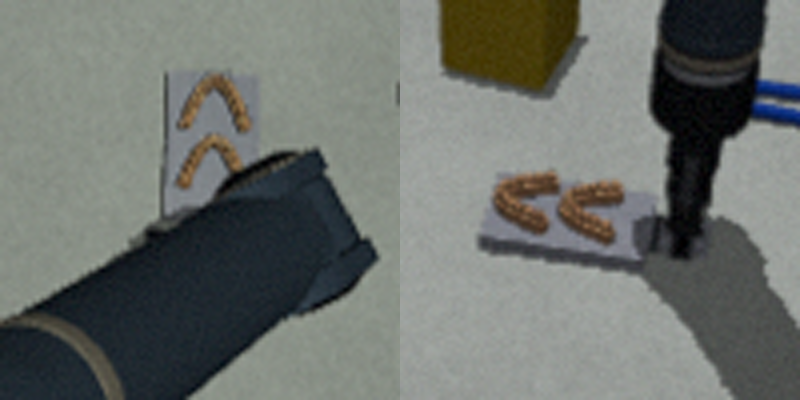

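The tongue is held: gap 28.5 mm, grip 62 N, plate flat (left: plate around (210,140); right: fingers at (685,220) on the tongue). Now I slide it to just short of the corner.

```bash
python3 - <<'E'
from h import *
z=.0024
arm.move_l(stop2w(-.185,-.075,z),Rz(YAW),feed=.08); st()
out=[]
for c in ("top","side"):
    im,d=viewer.camera(c)
    r=spotter.tip_of(c,"plate_corner"); print(c,[(round(x["score"],2),np.round(x["position"],4).tolist()) for x in r[:2]])
    W=cloud(c,d); X,Y,Z=W[...,0],W[...,1],W[...,2]
    r=spotter.regions_of(c,"plate")
    if r:
        m=r[0]["region"]&(d>0)&(Z>.01)&(Z<.022); print(c,r[0]["score"],cv2.minAreaRect((W[m][:,:2]*1000).astype(np.float32)))
    x0,y0=(180,130) if c=="top" else (180,180)
    out.append(cv2.resize(im[y0:y0+100,x0:x0+100],(400,400),interpolation=cv2.INTER_CUBIC))
save(np.hstack(out),"pics/pre.png")
E
```

```text
11.54 p [0.5032 0.058  0.0024] F [-1.3 -4.7  5.8] M [-1.04  0.09 -0.21] gap 0.0284 g 62.7 yaw 12.58
top [(0.87, [0.6489, 0.1258, -0.0005])]
top 0.64 ((374.243408203125, 78.39240264892578), (44.092491149902344, 37.26240539550781), 88.82872772216797)
side []
```

View pics/pre.png

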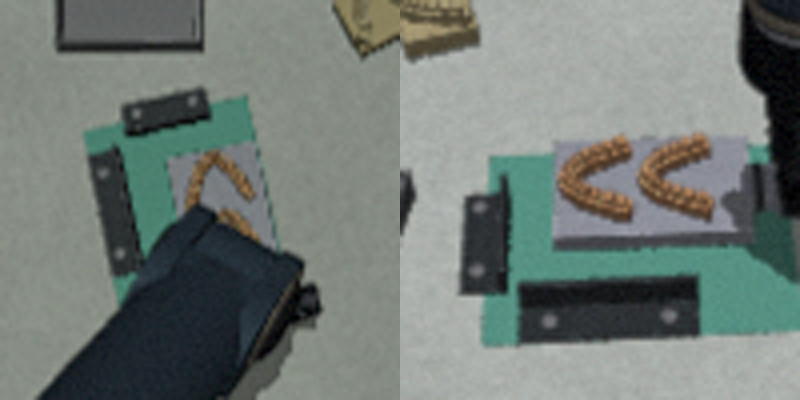

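The plate is flat on the sheet, roughly parallel to the fences: left, plate corner at (168,155) against the stop corner at (95,125). Next I approach the end fence with force sensing, then the side fence.

```bash
cat >> h.py <<'E'
def sf(s):
    t=np.radians(YAW);R=np.array([[np.cos(t),np.sin(t)],[-np.sin(t),np.cos(t)]])
    print("  stop frame: pos mm",np.round(R@(s["position"][:2]-S)*1000,2),"F",np.round(R@s["wrist_force"][:2],1))
E
python3 - <<'E'
from h import *
z=.0024
sf(st())
arm.move_l(stop2w(-.165,-.050,z),Rz(YAW),feed=.06); sf(st())
print(arm.move_l(stop2w(-.145,-.050,z),feed=.015,until_force=10)); sf(st())
arm.sleep(.3); s=telemetry.sense(); sf(st())
xs=(np.array([np.cos(np.radians(YAW)),np.sin(np.radians(YAW))])@(s["position"][:2]-S))
print(arm.move_l(stop2w(xs,-.030,z),feed=.015,until_force=10)); sf(st()); arm.sleep(.3); sf(st())
E
```

```text
11.84 p [0.5032 0.0579 0.0024] F [-0.9 -4.9  5.7] M [-1.12  0.1  -0.2 ] gap 0.0282 g 62.7 yaw 12.58
  stop frame: pos mm [-185.72  -75.35] F [-1.9 -4.6]
12.53 p [0.5168 0.0874 0.0024] F [-1.6 -3.6  7.5] M [-0.83  0.3  -0.17] gap 0.0282 g 62.9 yaw 12.63
  stop frame: pos mm [-166.06  -49.62] F [-2.4 -3.2]
True
12.97 p [0.5167 0.0872 0.0024] F [-1.6  0.8  5.6] M [-0.13  0.07 -0.05] gap 0.0283 g 62.5 yaw 12.61
  stop frame: pos mm [-166.11  -49.73] F [-1.4  1.1]
13.28 p [0.5167 0.0872 0.0024] F [-1.1  0.2  5.1] M [-0.14  0.04 -0.12] gap 0.0286 g 62.5 yaw 12.61
  stop frame: pos mm [-166.12  -49.73] F [-1.   0.4]
True
14.26 p [0.5146 0.0987 0.0024] F [-0.2 -0.6  3.6] M [ 0.17 -0.06 -0.02] gap 0.0283 g 62.2 yaw 12.42
  stop frame: pos mm [-165.74  -38.08] F [-0.3 -0.5]
14.56 p [0.5146 0.0986 0.0024] F [0.1 2.6 5.3] M [0.86 0.13 0.07] gap 0.0283 g 62.5 yaw 12.4
  stop frame: pos mm [-165.71  -38.17] F [0.7 2.5]
```

The x move tripped early on slip friction, and the side contact came at about y = -38. Next I advance in x in small increments, watching the force.

```bash
cat >> h.py <<'E'
def rd(n=5):
    t=np.radians(YAW);R=np.array([[np.cos(t),np.sin(t)],[-np.sin(t),np.cos(t)]])
    L=[]
    for _ in range(n): L.append(telemetry.sense()); arm.sleep(.02)
    F=np.mean([R@s["wrist_force"][:2] for s in L],0); s=L[-1]
    p=R@(s["position"][:2]-S); M=np.mean([s["ft_torque"] for s in L],0)
    print(round(s["time_s"],2),"pos",np.round(p*1000,2),"F",np.round(F,1),"Fz",round(s["wrist_force"][2],1),"M",np.round(M,2),"yaw",round(np.degrees(np.arctan2(-s["tcp_rot"][0,1],s["tcp_rot"][1,1])),2),"g",round(s["finger_gap"]*1e3,1))
    return p,F,M
E
python3 - <<'E'
from h import *
z=.0024
arm.move_l(stop2w(-.161,-.0395,z),Rz(YAW),feed=.03); rd()
for i in range(10):
    x=-.159+i*.001
    arm.move_l(stop2w(x,-.0395,z),Rz(YAW),feed=.02); p,F,M=rd(3)
    if F[0]<-12: break
E
```

```text
14.94 pos [-163.37  -39.27] F [-5.6  1.9] Fz 10.3 M [0.04 1.15 0.08] yaw 12.64 g 28.6
15.24 pos [-162.2   -39.45] F [-7.6  1.6] Fz 12.9 M [-0.13  1.54  0.05] yaw 12.62 g 28.6
15.54 pos [-161.63  -39.58] F [-8.9  2.2] Fz 14.3 M [-0.17  1.71  0.01] yaw 12.61 g 28.5
15.84 pos [-160.76  -39.7 ] F [-8.7  0.7] Fz 15.1 M [-0.25  1.73  0.02] yaw 12.6 g 28.5
16.14 pos [-159.82  -39.86] F [-9.1  1.3] Fz 13.8 M [-0.34  1.74  0.03] yaw 12.59 g 28.2
16.44 pos [-158.85  -40.  ] F [-9.1  0.5] Fz 14.9 M [-0.42  1.76 -0.02] yaw 12.58 g 28.6
16.74 pos [-157.88  -40.09] F [-9.3  1. ] Fz 15.0 M [-0.37  1.76  0.02] yaw 12.58 g 28.3
17.04 pos [-156.91  -40.18] F [-9.2  0.5] Fz 15.0 M [-0.39  1.76 -0.02] yaw 12.57 g 28.3
17.34 pos [-156.25  -40.21] F [-10.    0.7] Fz 15.7 M [-0.47  1.95 -0.03] yaw 12.57 g 28.3
17.64 pos [-156.25  -40.22] F [-11.9   0.8] Fz 18.8 M [-0.58  2.39  0.  ] yaw 12.57 g 28.3
17.94 pos [-156.25  -40.21] F [-14.6   1.3] Fz 21.3 M [-0.68  2.86  0.02] yaw 12.57 g 28.7
```

```bash
python3 - <<'E'
from h import *
s=telemetry.sense(); print(s["position"][2], s["tcp_rot"][:,2])
z=.0024
for z in (.0034,.0044):
    arm.move_l(stop2w(-.149,-.0395,z),Rz(YAW),feed=.02); rd(3); print(telemetry.sense()["position"][2])
for i in range(7):
    y=-.0385+i*.001
    arm.move_l(stop2w(-.149,y,z),Rz(YAW),feed=.02); p,F,M=rd(3)
    if F[1]<-10: break
s=telemetry.sense(); print(s["position"][2], s["tcp_rot"][:,2])
im,d=viewer.camera("side"); save(cv2.resize(im[180:280,180:310],(780,600),interpolation=cv2.INTER_CUBIC),"pics/c1.png")
E
```

```text
0.0023608656218313886 [-1.20612150e-02  1.15253549e-05 -9.99927261e-01]
18.24 pos [-156.2   -40.27] F [-13.9   0.6] Fz 13.6 M [-0.81  2.6   0.03] yaw 12.57 g 28.2
0.0023910400804056584
18.54 pos [-156.19  -40.31] F [-11.4  -0.7] Fz 5.0 M [-0.78  1.98  0.04] yaw 12.57 g 28.3
0.002447151313969765
18.84 pos [-156.26  -40.05] F [-11.2  -2.2] Fz 3.5 M [-0.99  1.94 -0.06] yaw 12.53 g 28.6
19.14 pos [-156.31  -39.66] F [-11.6  -3.1] Fz 3.6 M [-1.17  1.87 -0.18] yaw 12.47 g 28.5
19.44 pos [-156.38  -39.19] F [-11.7  -4.2] Fz 2.9 M [-1.36  1.89 -0.27] yaw 12.4 g 28.5
19.74 pos [-156.44  -38.71] F [-11.4  -4.8] Fz 2.0 M [-1.51  1.87 -0.42] yaw 12.34 g 28.3
20.04 pos [-156.52  -38.2 ] F [-11.2  -6.2] Fz 2.2 M [-1.66  1.86 -0.53] yaw 12.28 g 28.2
20.34 pos [-156.6   -37.73] F [-11.7  -7.2] Fz 2.1 M [-1.83  1.85 -0.71] yaw 12.22 g 28.5
20.64 pos [-156.64  -37.61] F [-11.2  -8.7] Fz 1.2 M [-2.1   1.77 -0.67] yaw 12.18 g 28.4
0.0024799974375917834 [-0.01122686 -0.00701206 -0.99991239]
```

View pics/c1.png

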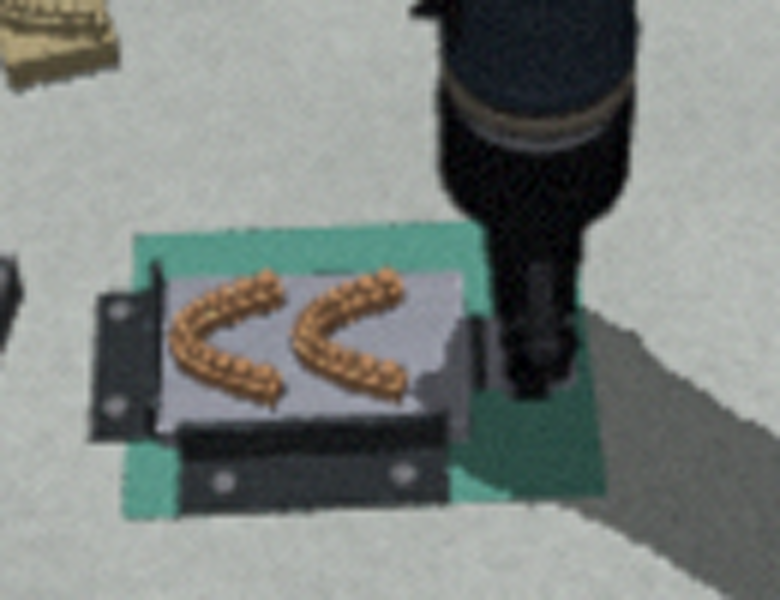

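The plate sits in the corner visually: end edge at (160,350), side edge along (180–450,425). The side push also builds up yaw moment, though, so it may be turning slightly. Next I ease the side push, press harder on the end fence so the plate squares to it, and scan yaw for zero moment.

```bash
python3 - <<'E'
from h import *
z=.005
arm.move_l(stop2w(-.149,-.0385,z),Rz(YAW),feed=.03); rd(3)
arm.move_l(stop2w(-.146,-.0385,z),Rz(YAW),feed=.03); rd(3)
arm.move_l(stop2w(-.143,-.0385,z+.001),Rz(YAW),feed=.03); rd(3)
for yw in (13.1,13.6,13.1,12.6,12.1,11.6,11.1,11.6,12.1,12.6):
    print(yw,end=" "); arm.move_l(stop2w(-.143,-.0385,z+.001),Rz(yw),feed=.03); rd(3)
E
```

```text
21.09 pos [-156.2   -39.91] F [-10.3  -2.7] Fz 0.2 M [-0.9   1.72  0.01] yaw 12.55 g 28.7
21.39 pos [-156.21  -39.84] F [-17.   -2.4] Fz 6.7 M [-1.2   2.96 -0.  ] yaw 12.54 g 28.3
21.7 pos [-156.21  -39.88] F [-21.2  -2.3] Fz 5.7 M [-1.53  3.7   0.08] yaw 12.54 g 28.4
13.1 22.0 pos [-156.07  -40.65] F [-20.4  -3.7] Fz 3.2 M [-1.72  3.53 -0.13] yaw 12.96 g 28.4
13.6 22.3 pos [-156.01  -41.25] F [-19.7  -4.1] Fz 3.4 M [-1.96  3.4  -0.4 ] yaw 13.35 g 28.4
13.1 22.6 pos [-156.04  -40.98] F [-19.6  -4.3] Fz 3.7 M [-1.8   3.5  -0.03] yaw 12.97 g 28.4
12.6 22.9 pos [-156.08  -40.43] F [-20.4  -3.1] Fz 4.5 M [-1.68  3.55  0.26] yaw 12.58 g 28.4
12.1 23.2 pos [-156.2   -39.84] F [-21.5  -2.9] Fz 4.8 M [-1.52  3.68  0.54] yaw 12.18 g 28.7
11.6 23.5 pos [-155.97  -39.62] F [-20.3  -1.6] Fz 4.0 M [-1.36  3.58  0.13] yaw 11.57 g 28.7
11.1 23.8 pos [-156.01  -39.42] F [-20.6  -1.6] Fz 4.9 M [-1.32  3.61  0.54] yaw 11.2 g 28.3
11.6 24.1 pos [-155.97  -39.6 ] F [-20.8  -2.5] Fz 4.4 M [-1.38  3.58  0.15] yaw 11.58 g 28.0
12.1 24.4 pos [-155.85  -40.37] F [-19.6  -3.5] Fz 3.2 M [-1.59  3.45 -0.  ] yaw 11.99 g 28.5
12.6 24.7 pos [-155.73  -41.08] F [-19.2  -4.4] Fz 2.5 M [-1.8   3.31 -0.21] yaw 12.4 g 28.5
```

The force slopes match the plate pivoting about the end fence, held there by friction, before it reached the side fence; free sliding had found the side fence at y ≈ -38. So I ease off x, push to the side fence first, then press x.

```bash
python3 - <<'E'
from h import *
z=.004; yw=12.3
g=lambda x,y,z=z:arm.move_l(stop2w(x,y,z),Rz(yw),feed=.03)
g(-.1600,-.0405); rd(3)
for y in (-.0390,-.0375,-.0365,-.0355,-.0345): g(-.160,y); rd(3)
print("x")
for x in (-.157,-.155,-.153,-.151,-.149,-.147): g(x,-.0345,z+max(0,(x+.155))/6); rd(3)
E
```

```text
25.48 pos [-160.23  -40.26] F [-0.8  0.3] Fz -3.3 M [-0.12  0.27 -0.02] yaw 12.33 g 28.5
25.77 pos [-159.83  -38.83] F [-0.3  0.2] Fz -2.9 M [-0.08  0.18 -0.03] yaw 12.32 g 28.5
26.07 pos [-159.94  -38.53] F [ 0.  -3.7] Fz -4.6 M [-0.85  0.03 -0.14] yaw 12.24 g 28.4
26.38 pos [-159.96  -38.39] F [-0.2 -6.2] Fz -4.2 M [-1.33 -0.02 -0.23] yaw 12.19 g 28.4
26.68 pos [-160.04  -38.29] F [-0.9 -7.9] Fz -3.8 M [-1.66 -0.09 -0.32] yaw 12.14 g 28.5
26.98 pos [-160.12  -38.22] F [-0.2 -9.4] Fz -3.9 M [-2.01 -0.1  -0.39] yaw 12.08 g 28.2
x
27.27 pos [-158.77  -38.28] F [-3.6 -9.5] Fz -2.3 M [-2.13  0.4  -0.25] yaw 12.11 g 28.1
27.57 pos [-157.47  -38.35] F [-5.1 -9.8] Fz -3.2 M [-2.16  0.61 -0.21] yaw 12.11 g 28.7
27.88 pos [-155.85  -38.32] F [ -5.2 -10.4] Fz -2.9 M [-2.26  0.7  -0.16] yaw 12.12 g 28.4
28.18 pos [-155.79  -38.36] F [-8.4 -9.6] Fz -0.5 M [-2.39  1.38 -0.14] yaw 12.11 g 28.6
28.48 pos [-155.76  -38.35] F [-12.3  -9.3] Fz 0.3 M [-2.5   1.99 -0.12] yaw 12.11 g 28.1
28.77 pos [-155.74  -38.35] F [-15.9  -9.7] Fz 2.3 M [-2.67  2.63 -0.11] yaw 12.11 g 28.4
```

Clean, stiff contact on both fences. The side reaction sits near the fence's near end (moment -0.11), so I raise yaw until the resultant is mid-fence and keep a small downward load.

```bash
python3 - <<'E'
from h import *
print(telemetry.sense()["position"][2],telemetry.sense()["tcp_rot"][:,2])
for yw in (12.6,12.9,13.2,13.5,13.8):
    arm.move_l(stop2w(-.146,-.0345,.0045),Rz(yw),feed=.03); p,F,M=rd(4)
    if M[2]<-.85: break
print(telemetry.sense()["position"][2],yw)
E
```

```text
0.00369404497056219 [-0.01465713 -0.00535079 -0.99987826]
29.09 pos [-155.77  -38.38] F [-17.2  -9.7] Fz 2.2 M [-2.71  2.82 -0.4 ] yaw 12.31 g 28.1
29.41 pos [-155.76  -38.41] F [-17.5  -9.5] Fz 1.3 M [-2.72  2.8  -0.72] yaw 12.52 g 28.4
29.73 pos [-155.73  -38.48] F [-17.2  -9.4] Fz 1.6 M [-2.73  2.77 -0.99] yaw 12.73 g 28.2
0.0025435317378132635 13.2
```

The position stays put while the moment changes, so the plate is flush on both. I increase the press a little, set mid-range yaw, and verify by camera.

```bash
python3 - <<'E'
from h import *
arm.move_l(stop2w(-.144,-.0320,.0045),Rz(13.2),feed=.03); rd(4)
arm.sleep(.5); rd(4); s=telemetry.sense(); print(s["position"][2],s["tcp_rot"][:,2])
acc={}
for c in ("side","top"):
    A=[];D=[]
    for _ in range(6):
        im,d=viewer.camera(c);A.append(im.astype(float));D.append(d)
    acc[c]=np.mean(A,0).astype(np.uint8); d=np.median(D,0); np.savez(f"pics/{c}1.npz",im=acc[c],d=d)
    r=spotter.tip_of(c,"plate_corner"); print(c,[(round(x["score"],2),np.round(x["position"],4).tolist()) for x in r[:1]])
    W=cloud(c,d);X,Y,Z=W[...,0],W[...,1],W[...,2]
    m=(d>0)&(np.hypot(X-.61,Y-.12)<.07)&(Z>.011)&(Z<.02)&(cv2.cvtColor(acc[c],cv2.COLOR_RGB2HSV)[...,1]<60)
    P=W[m]; A_=np.c_[P[:,:2]-P[:,:2].mean(0),np.ones(len(P))]; print("slab plane tilt mrad, z",np.linalg.lstsq(A_,P[:,2],rcond=None)[0]*1000,len(P))
a=cv2.resize(acc["side"][205:265,190:290],(800,480),interpolation=cv2.INTER_CUBIC)
save(a,"pics/fin_side.png")
save(cv2.resize(acc["top"][145:205,195:275],(800,600),interpolation=cv2.INTER_CUBIC),"pics/fin_top.png")
E
```

```text
30.05 pos [-155.75  -38.33] F [-21.3 -13.7] Fz 3.9 M [-3.65  3.38 -0.89] yaw 12.65 g 28.1
30.62 pos [-155.75  -38.35] F [-21.5 -13.4] Fz 5.1 M [-3.65  3.39 -0.88] yaw 12.65 g 28.5
0.00248941151602889 [-0.01862755 -0.00761673 -0.99979748]
side [(0.76, [0.6674, 0.1706, 0.002])]
slab plane tilt mrad, z [ 2.22114769  0.82310481 15.66516024] 843
top [(0.75, [0.669, 0.1666, -0.0031])]
slab plane tilt mrad, z [ 1.91846211 -3.42350683 15.25824239] 253
```

View pics/fin_side.png

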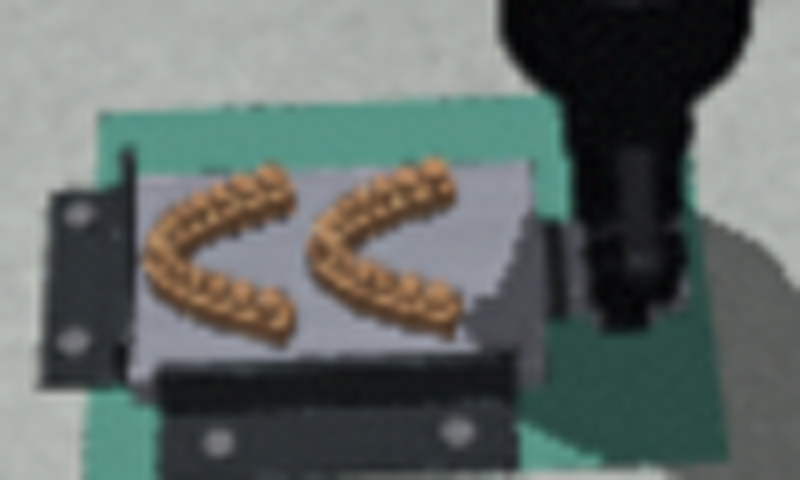

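View pics/fin_top.png

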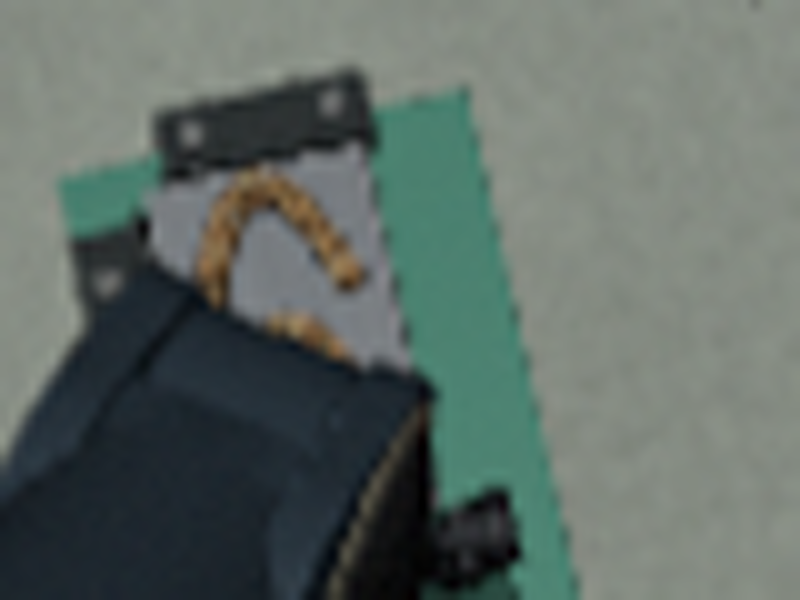

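Both views show the far edge on the end fence (side view x≈130, y 180–380) and the side edge against the side fence. One last yaw check with subpixel edge fits on the plate's free right edge.

```bash
python3 - <<'E'
from h import *
def ray(c,u,v,z):
    p=viewer.camera_params(c);K=np.array(p["K"]);R=np.array(p["rotation"]);o=np.array(p["position"])
    r=R@np.linalg.inv(K)@np.array([u,v,1.]); return (o+r*(z-o[2])/r[2])[:2]
def fit(c,ims,pts,z,name):
    P=np.array([ray(c,u,v,z) for u,v in pts]); 
    for _ in range(3):
        vx,vy,x,y=cv2.fitLine(P.astype(np.float32),cv2.DIST_HUBER,0,1e-4,1e-4).ravel()
        r=np.abs((P[:,0]-x)*vy-(P[:,1]-y)*vx); P=P[r<max(2.5*np.median(r),.0004)]
    a=(np.degrees(np.arctan2(vy,vx))+90)%180-90
    print(c,name,"yaw",round(a,2),"+-",round(np.degrees(r.std()/ (np.ptp(P[:,0])*.29*np.sqrt(len(r)))),2),"n",len(P), "off",round(-np.sin(np.radians(12.6))*(x-S[0])+np.cos(np.radians(12.6))*(y-S[1]),4))
def edge(sig,lo,hi):
    g=np.diff(sig[lo:hi]);i=np.argmax(np.abs(g));w=np.abs(g[max(0,i-1):i+2]);k=np.arange(max(0,i-1),max(0,i-1)+len(w)); return lo+.5+(w*k).sum()/w.sum()
def pt(x,y,z,c):
    p=viewer.camera_params(c);w=np.array(stop2w(x,y,z));q=np.array(p["K"])@np.array(p["rotation"]).T@(w-np.array(p["position"]));return q[:2]/q[2]
for c,xs in (("top",(-.055,-.008)),("side",(-.122,-.008))):
    im=np.load(f"pics/{c}1.npz")["im"].astype(float); s=im[...,1]-im[...,0]   # green minus red
    for name,ye,z,xr in (("plate right",-.0785,.016,xs),("sheet right",-.139,0,(-.15,.02))):
        pts=[]
        a,b=pt(xr[0],ye,z,c),pt(xr[1],ye,z,c)
        if c=="top":
            for v in range(int(min(a[1],b[1]))+1,int(max(a[1],b[1]))):
                u=a[0]+(v-a[1])/(b[1]-a[1])*(b[0]-a[0]); pts.append((edge(s[v],int(u)-4,int(u)+6),v))
        else:
            for u in range(int(min(a[0],b[0]))+1,int(max(a[0],b[0]))):
                v=a[1]+(u-a[0])/(b[0]-a[0])*(b[1]-a[1])
                if name[0]=="p" and im[int(v)+1,u,0]-im[int(v)+1,u,2]>40: continue
                pts.append((u,edge(s[:,u],int(v)-4,int(v)+5)))
        fit(c,im,pts,z,name)
E
```

```text
top plate right yaw 11.77 +- 0.19 n 12 off -0.0803
top sheet right yaw 12.48 +- 0.25 n 29 off -0.1262
side plate right yaw 12.62 +- 0.07 n 24 off -0.078
side sheet right yaw 11.98 +- 0.78 n 61 off -0.1457
```

The plate's long edge fits at 12.62° against the stop's 12.6°, with firm, steady contact on both fences. Handing in.

```bash
python3 - <<'E'
from h import *
rd(3); print(finish_job())
E
```

```text
31.37 pos [-155.77  -38.33] F [-21.2 -13.6] Fz 4.4 M [-3.67  3.37 -0.89] yaw 12.65 g 28.5
the job is handed in; nothing more can be done
None
```

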